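The orange sweets from the middle of the stack

ROBOT

A 7-joint arm with a two-finger parallel gripper is mounted at the origin on the work surface. World frame = base frame: x ahead of the robot, y to its left, z up, the work surface at z = 0. Lengths are in m, angles in rad, forces in N, time in s.
With the tool pointing down it reaches from about 0.4 to 0.85 m from the base axis. Payload 10.4 kg.
Tool frame: the origin (TCP) lies between the finger pads; the fingertips stand 22 mm ahead of it and the grasp point (between the pads) lies 3 mm ahead of it; z points along the fingers, y is the line along which they close (so a half turn about z gives the same grasp; the last joint's range is limited). The gripper opens to 85 mm and grips with 20 to 120 N. Pads are 22 mm wide; open, the fingers measure 114 mm over their backs; the gripper's body (76 mm by 85 mm) begins 54 mm behind the grasp point. The pads swing forward as they close: fully open they stand 13 mm farther back than shut.
Start: joints at [-1.299, 0.332, -0.065, 1.46, 0.022, 1.35, -0.088], TCP at [0.182, 0.598, 0.253] pointing down, gripper open.
Joint ranges: [-2.6, 2.6], [-0.5, 2.12], [-1.47, 1.34], [0.16, 2.42], [-1.27, 4.41], [0.06, 2.06], [-2.6, 2.6]. Speed limits (rad/s): [2.22, 2.22, 2.79, 2.79, 3.14, 3.14, 3.14].

INTERFACE

Orientations are given as a unit quaternion [w, x, y, z].
In Python, from cell import observe, imaging, job gives the robot as it stands. The module is installed in compiled form; this text tells all that it offers.
- The arm moves only by the tool step_arm, never from a script. Its argument "moves" is a list of rows, each a list of 7 numbers: the shift along the world's x, y, z scaled (see below), then the turn, a rotation vector about the world's x, y, z scaled (see below), then the opening, from 0 (shut) to 1 (fully open). In form: [[dx, dy, dz, rx, ry, rz, fingers], ...]. A call has exactly 5 rows; each row is the pose to reach, as a shift and turn from the pose commanded when the call began; what a row does not reach only later rows make up. The controller multiplies each number of a shift by 0.1 m and each number of a turn by 45 degrees. A row lasts 1/8 s, in which the tool goes at most 62.5 mm and 10.7 degrees, less where a joint would pass 70% of its speed; a pose out of reach is approached as far as the arm can. A call with a number of a shift or a turn outside -1 to 1 is refused whole. A call with a gripper value outside its range is refused whole. The fingers move at their own pace and stop on an object; "force" is the grip in N (left out, the last holds). Time passes only in rows, so rows that repeat a pose let the fingers close, or fill a call up. It gives the time, the measured TCP pose, the force, the opening and the grip force at its end, in the units of the state.
- observe(): the state, without advancing time (a new reading comes with each control period).
- imaging.snapshot(name): name is "scene" or "top" or "wrist"; returns a dict with "pixels" (420x560x3 uint8, red, green, blue), "fov_y" (degrees; the focal length in pixels is half the picture's height over the tangent of half this angle, whatever the lens; pixels are square), "cx", "cy" (the principal point, pixels), "xyz" and "attitude" of the camera in the world; the wrist camera has in their place "tool_from_camera" (4x4, takes a point from camera to tool coordinates, whose origin is the TCP and whose axes are the flange's). Camera axes: x right, y up, looking along -z (the intrinsics and any distortion apply to the point x, -y, -z); pixel columns grow to the right and rows downward; lengths in m; the calibration is good to about 2 mm. A picture is of the moment at which its call begins: read the wrist's pose just before it. There is no depth.
- job.close_job(): hands the job in; it is judged then, once.
Trained networks look in a picture, given as the dict that the camera call returned (one of the last four; its "shot" number tells which), for a name from the list of things; names that differ only in an ending like _2 or _b are one class to them, and where a whole thing is asked for, a point or a joint stands for the part that bears it (a point fixed in the world has none). Each returns a list of dicts, best first, with "confidence" (0 to 1); they miss things now and then, are a little off and sometimes report something else, mostly with a low value. They report only what shows in the picture. A call takes as long as a camera call. They do not tell look-alikes from the thing itself.
- imaging.regions_of(target, picture): "pixels" (420x560 bool, what is visible of it) and "at" ([column, row] in pixels, amid what is visible of it).
- imaging.pinpoint(target, picture): "at" ([column, row] in pixels: a listed point, or the origin of a listed thing).
The state is a dict: "time": time; "joint_pos": joint angles; "joint_velocities": joint speeds; "joint_torque": joint torques, N m; "position": TCP position; "tcp_rot": TCP orientation; "ft_force": force on the tool from outside, world axes, zero at the start; "torque": the same for the moment, N m; "finger_gap": finger opening in m; "finger_force": force on a finger pad.
Only numpy, scipy, OpenCV 4.12 (cv2) and the standard library are available. Lean on these libraries where they do the work, as an engineer would, in place of code of your own. Each camera call takes 0.05 s, during which the arm holds its last target. There are 200 camera calls.

TASK

A customer wants the jar of orange sweets that is in the middle of the stack of three small jars. Take it out and stand it in the middle of the cream disc on the plywood serving board, and stack the red jar squarely back on the yellow one; the yellow jar stays where it is, the three jars stay upright, and they are set down, not dropped.

Things in the scene. Friction and masses are not known exactly. Their poses are not given: they have to be found in the camera images.
- red_jar_mid (a point): centre, half-way up, of the top jar of the stack of three: a round clear jar of red sweets with a flat dark red lid with a dot of red on it; 60 mm in diameter, 50 mm high (its underside 25 mm below this point, its flat top 25 mm above), 0.14 to 0.28 kg; z is up along its axis. The jars simply rest flat on one another, with no lip or catch; take each across its diameter from above.
- orange_jar_mid (a point): centre, half-way up, of the middle jar of the stack of three, the one wanted: a round clear jar of orange sweets with a flat dark red lid with a dot of orange on it; 60 mm in diameter, 50 mm high (its underside 25 mm below this point, its flat top 25 mm above), 0.14 to 0.28 kg; z is up along its axis. A similar orange jar at the bottom of a nearby stack of two (100 mm high) is not wanted.
- yellow_jar_mid (a point): centre, half-way up, of the bottom jar of the stack of three: a round clear jar of yellow sweets with a flat dark red lid with a dot of yellow on it; 60 mm in diameter, 50 mm high (its underside 25 mm below this point, its flat top 25 mm above), 0.14 to 0.28 kg; z is up along its axis. It stands on the counter and stays there.
- spot (a point): centre of the cream disc (82 mm across, black rim, flush) on top of the fixed plywood serving board (250 x 120 mm, 10 mm thick). x along the board's length, z up. The bare half, centred on x = -130 mm, y = 0, is free for setting a jar down meanwhile. Stack, board and other stack stand side by side in any order, 200 mm or more from centre to centre; over 160 mm above the counter the space round them is clear.
Not all that is in view belongs to the job. Of the things that look like the part that bears yellow_jar_mid, the smaller one is meant.

How it is judged:
At the end, for the whole second after the job is handed in: The orange jar stands upright on the serving board, its centre within 20 mm of the centre of the cream disc; the red jar stands upright on the yellow jar, their centres within 15 mm of each other; the yellow jar is within 20 mm of where it was; all three are at rest (horizontal distance between orange_jar_mid and spot below 0.02 m and z of orange_jar_mid in the frame of spot between 0.021 and 0.029 m and horizontal distance between red_jar_mid and yellow_jar_mid below 0.015 m and z of red_jar_mid in the frame of yellow_jar_mid between 0.046 and 0.054 m and distance of yellow_jar_mid from where it was at the start of the episode below 0.02 m and angle between each of red_jar_mid, orange_jar_mid, yellow_jar_mid's own z axis and vertical below 0.1 rad and linear speed of each of red_jar, orange_jar, yellow_jar below 0.02 m/s); the robot touches nothing.
It fails at once if one of the three jars is tipped by more than 30 degrees (angle between any of red_jar_mid, orange_jar_mid, yellow_jar_mid's own z axis and vertical above 0.52 rad).
It fails at once if the yellow jar is moved by more than 30 mm (distance of yellow_jar_mid from where it was at the start of the episode above 0.03 m).
It fails at once if the red or the orange jar is let fall from more than about 20 mm ((contact force between red_jar and anything else below 0.1 N and linear speed of red_jar above 0.6 m/s) or (contact force between orange_jar and anything else below 0.1 N and linear speed of orange_jar above 0.6 m/s)).
It also fails if it takes over 72 s, if anything falls off the work surface, if the arm or the gripper's body presses on something with over 40 N, if the wrist force passes 120 N, or if a joint passes its speed limit or range.

## Working session

There is one attempt and no reset: what is moved stays moved. The work goes in short steps, Python scripts to look and compute and a tool call to move; the robot and the scene stay as the last step left them, time stands still between calls to the robot, and variables do not carry over. Pictures are saved under pics/ and viewed, at most 10 in all, crops included, and the job is handed in when it is done.

Besides the shell and the picture viewer there is one more tool, called after "Emit:" as a command line: name --pt "numbers of a row" for each row, then --argument value for the rest. step_arm: Moves the arm, as the interface text tells. Shifts and turns lie within -1 to 1; 1 stands for 0.1 m of shift or 45 degrees of turn. Its arguments: {"type":"object","properties":{"moves":{"type":"array"},"force":{"type":"number"}},"required":["moves"]}

```bash
mkdir -p pics
cat > h.py <<'E'
import numpy as np, cv2
from scipy.spatial.transform import Rotation as R
from cell import observe, imaging, job
def rot(q): return R.from_quat([q[1],q[2],q[3],q[0]]).as_matrix()
def cam(p,st=None):
    if 'tool_from_camera' in p:
        T=np.array(p['tool_from_camera']); Rt=rot(st['tcp_rot'])
        return np.array(st['position'])+Rt@T[:3,3], Rt@T[:3,:3]
    a=np.array(p['attitude']); 
    return np.array(p['xyz']), (rot(a) if a.size==4 else a)
def ray(p,uv,st=None):
    o,Rc=cam(p,st); f=p['pixels'].shape[0]/2/np.tan(np.radians(p['fov_y'])/2)
    d=Rc@np.array([(uv[0]-p['cx'])/f,-(uv[1]-p['cy'])/f,-1]); return o,d/np.linalg.norm(d)
def atz(p,uv,z,st=None):
    o,d=ray(p,uv,st); return o+d*(z-o[2])/d[2]
def proj(p,X,st=None):
    o,Rc=cam(p,st); f=p['pixels'].shape[0]/2/np.tan(np.radians(p['fov_y'])/2)
    c=Rc.T@(np.array(X)-o); return np.array([p['cx']+f*c[0]/-c[2],p['cy']-f*c[1]/-c[2]])
def tri(rays):
    A=sum(np.eye(3)-np.outer(d,d) for o,d in rays); b=sum((np.eye(3)-np.outer(d,d))@o for o,d in rays)
    return np.linalg.solve(A,b)
def save(p,n): cv2.imwrite('pics/'+n,cv2.cvtColor(p['pixels'],cv2.COLOR_RGB2BGR))
E
cat > a.py <<'E'
from h import *
np.set_printoptions(precision=4,suppress=True)
st=observe(); print(st)
for n in ('scene','top'):
    p=imaging.snapshot(n); save(p,n+'0.png'); print(n,{k:v for k,v in p.items() if k!='pixels'})
    for t in ('red_jar_mid','orange_jar_mid','yellow_jar_mid','spot'):
        print(t,[(np.round(d['at'],1),round(d['confidence'],2)) for d in imaging.pinpoint(t,p)])
E
python3 a.py; python3 -c "
import cv2,numpy as np
cv2.imwrite('pics/b.png',cv2.resize(np.vstack([cv2.imread('pics/scene0.png'),cv2.imread('pics/top0.png')]),(400,600)))"
```

```text
{'time': 0.0, 'joint_pos': array([-1.2986,  0.3329, -0.0647,  1.4609,  0.0216,  1.3499, -0.0885]), 'joint_velocities': array([-0.0009,  0.0015,  0.0003,  0.0001,  0.001 ,  0.0005, -0.0014]), 'joint_torque': array([  0.    , -62.5439,   0.0491, -39.1604,   0.0161,   0.01  ,
        -0.    ]), 'position': array([0.1815, 0.5977, 0.2525]), 'tcp_rot': array([-0.0001,  0.1469,  0.9892, -0.0007]), 'ft_force': array([-0.3965, -0.6134,  0.002 ]), 'torque': array([ 0.0267,  0.0127, -0.0536]), 'finger_force': 0.0, 'finger_gap': 0.08544727131440227}
scene {'fov_y': 43.84946870396747, 'cx': 273.3418984164021, 'cy': 202.1177512674794, 'xyz': array([ 1.2009, -0.1094,  0.7831]), 'attitude': array([0.7233, 0.2838, 0.2323, 0.5851]), 'shot': 1}
red_jar_mid [(array([121.7, 196.2]), 0.87)]
orange_jar_mid [(array([130.4, 215. ]), 0.75)]
yellow_jar_mid [(array([122.7, 281.8]), 0.74), (array([132.4, 233.2]), 0.72)]
spot [(array([273.8, 255.3]), 0.56)]
top {'fov_y': 57.99195099576396, 'cx': 279.8246050590978, 'cy': 209.03410643968957, 'xyz': array([ 0.4987, -0.0067,  0.8723]), 'attitude': array([-0.703 , -0.0503,  0.0411,  0.7082]), 'shot': 2}
red_jar_mid []
orange_jar_mid [(array([399.6, 241.8]), 0.63)]
yellow_jar_mid [(array([399.3, 186.9]), 0.79), (array([387.7, 244.5]), 0.61)]
spot [(array([275.9, 204.1]), 0.97)]
```

View pics/scene0.png

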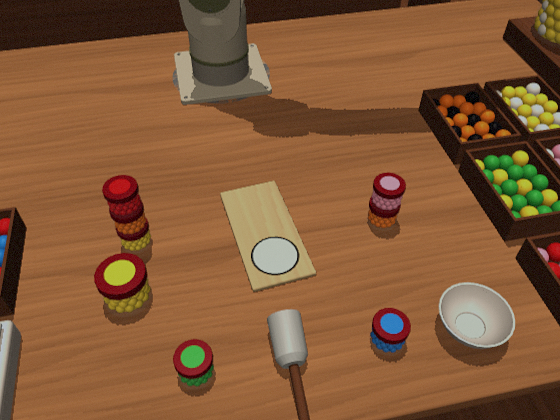

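View pics/top0.png

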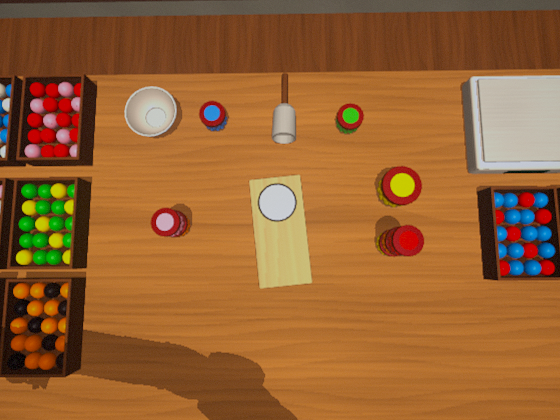

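The stack of three is at scene (128,213) and top (407,240). The look-alikes are:
- the big yellow jar, scene (122,285), top (402,185)
- the stack of two (pink over orange), scene (387,200), top (166,222)
- the single green jar, scene (193,360)
- the single blue jar, scene (390,328)

The disc is at scene (275,256), top (277,202). I choose the slim stack with the red top.

```bash
cat > b.py <<'E'
from h import *
np.set_printoptions(precision=4,suppress=True)
S=imaging.snapshot('scene');T=imaging.snapshot('top')
def blob(p,box,f):
    u0,v0,u1,v1=box; c=cv2.cvtColor(p['pixels'],cv2.COLOR_RGB2HSV)[v0:v1,u0:u1].astype(int)
    m=f(c).astype(np.uint8); n,l,s,ce=cv2.connectedComponentsWithStats(m); i=1+np.argmax(s[1:,4])
    return ce[i]+[u0,v0], s[i,4]
red=lambda c:((c[...,0]<6)|(c[...,0]>174))&(c[...,2]>195)&(c[...,1]>150)
yel=lambda c:(c[...,0]>24)&(c[...,0]<36)&(c[...,2]>150)&(c[...,1]>150)
wht=lambda c:(c[...,1]<50)&(c[...,2]>150)
pk=lambda c:(c[...,2]>170)&(c[...,1]<110)
for n,bs,bt,f in (('red',(98,170,150,200),(380,220,430,262),red),('bigyel',(95,250,150,290),(380,165,425,205),yel),
   ('spot',(245,230,305,280),(255,180,300,225),wht),('pink',(370,172,408,198),(150,205,180,238),pk)):
    a,na=blob(S,bs,f); b,nb=blob(T,bt,f); X=tri([ray(S,a),ray(T,b)])
    print(n,a,na,b,nb,X,'reproj',proj(S,X)-a,proj(T,X)-b, 'topz', atz(T,b,X[2]))
for e in ([250,180],[301,176],[311,282],[260,288]): print('board corner',atz(T,e,.01)[:2])
cr=lambda p,b,k: cv2.resize(p['pixels'][b[1]:b[3],b[0]:b[2]],None,fx=k,fy=k,interpolation=2)
i=np.hstack([cr(S,(80,160,180,320),3),cr(T,(360,150,460,310),3)])
cv2.imwrite('pics/crop.png',i[...,::-1])
E
python3 b.py
```

```text
Traceback (most recent call last):
  File "b.py", line 14, in <module>
    a,na=blob(S,bs,f); b,nb=blob(T,bt,f); X=tri([ray(S,a),ray(T,b)])
         ~~~~^^^^^^^^
  File "b.py", line 6, in blob
    m=f(c).astype(np.uint8); n,l,s,ce=cv2.connectedComponentsWithStats(m); i=1+np.argmax(s[1:,4])
                                                                               ~~~~~~~~~^^^^^^^^^
ValueError: attempt to get argmax of an empty sequence
```

```bash
python3 - <<'E'
s=open('b.py').read()
a=s.index('def blob');b=s.index('for n,bs')
s=s[:a]+'''def blob(p,seed):
    m=np.zeros((422,562),np.uint8)
    cv2.floodFill(p['pixels'].copy(),m,seed,(0,0,0),(28,)*3,(28,)*3,4|cv2.FLOODFILL_FIXED_RANGE)
    y,x=np.nonzero(m[1:-1,1:-1]); return np.array([x.mean(),y.mean()]),(len(x),np.ptp(x)+1,np.ptp(y)+1)
'''+'''for n,bs,bt in (('red',(120,187),(408,240)),('bigyel',(120,272),(402,185)),('spot',(275,256),(277,202)),('pink',(389,184),(165,222)),):
    a,na=blob(S,bs); b,nb=blob(T,bt); X=tri([ray(S,a),ray(T,b)])
    print(n,a,na,b,nb,X,'reproj',proj(S,X)-a,proj(T,X)-b)
'''+s[s.index('for e in'):]
open('b.py','w').write(s)
E
python3 b.py
```

```text
red [119.1089 185.9395] (248, np.int64(21), np.int64(15)) [408.2896 240.1077] (297, np.int64(20), np.int64(20)) [ 0.5313 -0.2395  0.1519] reproj [-0.1805 -0.0246] [-0.1665 -0.0126]
bigyel [119.2166 272.4213] (591, np.int64(31), np.int64(25)) [402.0211 184.7136] (426, np.int64(23), np.int64(23)) [ 0.6531 -0.2578  0.0722] reproj [-0.2307 -0.0185] [-0.1813 -0.0071]
spot [274.6503 255.3781] (1198, np.int64(44), np.int64(34)) [276.8213 202.069 ] (957, np.int64(35), np.int64(35)) [0.6271 0.0113 0.0106] reproj [-0.1547  0.0115] [-0.1234 -0.0183]
pink [389.435 182.905] (200, np.int64(20), np.int64(13)) [164.386  221.6491] (228, np.int64(17), np.int64(17)) [0.5749 0.2402 0.1007] reproj [ 0.03   -0.0073] [0.0278 0.0054]
board corner [0.6794 0.073 ]
board corner [ 0.6878 -0.0454]
board corner [ 0.4458 -0.0644]
board corner [0.4332 0.0497]
```

View pics/crop.png

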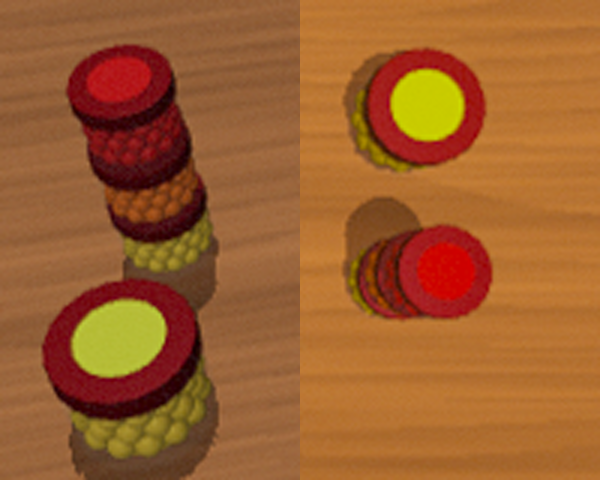

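The crop confirms the choice. The slim stack, lid dot at scene (119,186) and top (408,240), has red over orange over yellow, and the bigger yellow jar stands about 12 cm from it. The red lid comes out at z = 0.152 and the disc at (0.627, 0.011, 0.011). I'll travel above the stack.

Emit:
step_arm --pt "0.2 -0.2 0 0 0 0 1" --pt "0.4 -0.4 0 0 0 0 1" --pt "0.6 -0.6 0 0 0 0 1" --pt "0.8 -0.8 0 0 0 0 1" --pt "1 -1 0 0 0 0 1"

```text
time: 1.32
position: [0.2822, 0.4974, 0.2535]
tcp_rot: [0.0, 0.147, 0.989, 0.0]
ft_force: [0.3, 0.3, 0.1]
finger_gap: 0.0852
finger_force: 0.0
```

Emit:
step_arm --pt "0.2 -0.2 0 0 0 0 1" --pt "0.4 -0.4 0 0 0 0 1" --pt "0.6 -0.6 0 0 0 0 1" --pt "0.8 -0.8 0 0 0 0 1" --pt "1 -1 0 0 0 0 1"

```text
time: 1.95
position: [0.3822, 0.3974, 0.2535]
tcp_rot: [0.0, 0.147, 0.989, 0.0]
ft_force: [-0.2, 0.6, 0.7]
finger_gap: 0.0853
finger_force: 0.0
```

Emit:
step_arm --pt "0.2 -0.2 0 0 0 0 1" --pt "0.4 -0.4 0 0 0 0 1" --pt "0.6 -0.6 0 0 0 0 1" --pt "0.8 -0.8 0 0 0 0 1" --pt "1 -1 0 0 0 0 1"

```text
time: 2.58
position: [0.4822, 0.2974, 0.2535]
tcp_rot: [0.0, 0.147, 0.989, 0.0]
ft_force: [-0.1, 0.1, 0.6]
finger_gap: 0.0852
finger_force: 0.0
```

Emit:
step_arm --pt "0 -0.2 0 0 0 0 1" --pt "0 -0.4 0 0 0 0 1" --pt "0 -0.6 0 0 0 0 1" --pt "0 -0.8 0 0 0 0 1" --pt "0 -1 0 0 0 0 1"

```text
time: 3.2
position: [0.4814, 0.1968, 0.2535]
tcp_rot: [0.0, 0.147, 0.989, 0.0]
ft_force: [-0.0, 0.9, 0.4]
finger_gap: 0.0854
finger_force: 0.0
```

Emit:
step_arm --pt "0 -0.2 0 0 0 0 1" --pt "0 -0.4 0 0 0 0 1" --pt "0 -0.6 0 0 0 0 1" --pt "0 -0.8 0 0 0 0 1" --pt "0 -1 0 0 0 0 1"

```text
time: 3.82
position: [0.4816, 0.0967, 0.2533]
tcp_rot: [-0.0, 0.147, 0.989, 0.0]
ft_force: [0.6, 0.3, -0.6]
finger_gap: 0.0854
finger_force: 0.0
```

Emit:
step_arm --pt "0 -0.2 0 0 0 0 1" --pt "0 -0.4 0 0 0 0 1" --pt "0 -0.6 0 0 0 0 1" --pt "0 -0.8 0 0 0 0 1" --pt "0 -1 0 0 0 0 1"

```text
time: 4.45
position: [0.4815, -0.0032, 0.2534]
tcp_rot: [0.0, 0.147, 0.989, 0.0]
ft_force: [1.9, 0.5, 0.7]
finger_gap: 0.0855
finger_force: 0.0
```

Emit:
step_arm --pt "0 -0.2 0 0 0 0 1" --pt "0 -0.4 0 0 0 0 1" --pt "0 -0.6 0 0 0 0 1" --pt "0 -0.8 0 0 0 0 1" --pt "0 -1 0 0 0 0 1"

```text
time: 5.08
position: [0.4813, -0.1033, 0.2534]
tcp_rot: [0.0, 0.147, 0.989, 0.0]
ft_force: [0.9, 0.6, -0.5]
finger_gap: 0.0852
finger_force: 0.0
```

Emit:
step_arm --pt "0 -0.2 0 0 0 0 1" --pt "0 -0.4 0 0 0 0 1" --pt "0 -0.6 0 0 0 0 1" --pt "0 -0.8 0 0 0 0 1" --pt "0 -1 0 0 0 0 1"

```text
time: 5.7
position: [0.4812, -0.2032, 0.2534]
tcp_rot: [0.0, 0.147, 0.989, 0.0]
ft_force: [0.2, 0.4, -0.7]
finger_gap: 0.0854
finger_force: 0.0
```

Next I take a wrist look from here, move over the stack, and take a second one.

```bash
cat > w.py <<'E'
from h import *
import sys
np.set_printoptions(precision=4,suppress=True)
st=observe(); W=imaging.snapshot('wrist'); save(W,sys.argv[1]+'.png'); print(st['time'],st['position'],'cam',cam(W,st)[0])
for t,z in (('red_jar_mid',.125),('orange_jar_mid',.075),('yellow_jar_mid',.025),('spot',.01)):
    for d in imaging.pinpoint(t,W): print(t,np.round(d['at'],1),round(d['confidence'],2),atz(W,d['at'],z,st))
print('predicted red lid px',proj(W,[.5313,-.2395,.1519],st))
E
python3 w.py w1
```

```text
5.7 [ 0.4812 -0.2032  0.2534] cam [ 0.4017 -0.1778  0.3736]
red_jar_mid [259.8 279.8] 0.89 [ 0.5317 -0.2364  0.125 ]
spot [505.3 242.9] 0.76 [0.6267 0.0117 0.01  ]
predicted red lid px [253.2002 299.3785]
```

View pics/w1.png

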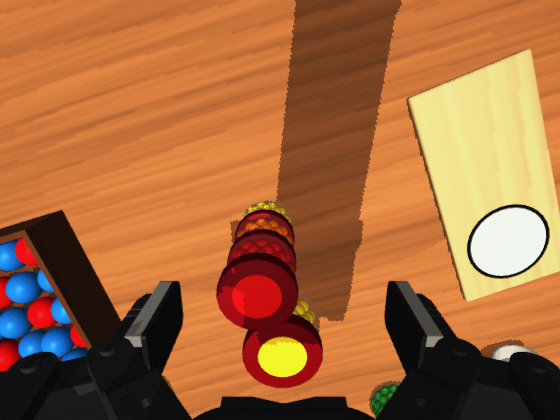

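The wrist view shows the red lid dot at (257,297), about 4 px from the prediction, with the fingers clear on both sides. The red jar is at about (0.5315, -0.238). I'll go over it and descend.

Emit:
step_arm --pt "0.1 -0.07 0 0 0 0 1" --pt "0.2 -0.14 0 0 0 0 1" --pt "0.35 -0.25 -0.05 0 0 0 1" --pt "0.5 -0.35 -0.15 0 0 0 1" --pt "0.5 -0.35 -0.25 0 0 0 1"

```text
time: 6.58
position: [0.5324, -0.2376, 0.2274]
tcp_rot: [-0.0, 0.147, 0.989, -0.001]
ft_force: [-0.0, -1.2, -1.0]
finger_gap: 0.0853
finger_force: 0.0
```

Emit:
step_arm --pt "0 0 -0.2 0 0 0 1" --pt "0 0 -0.4 0 0 0 1" --pt "0 0 -0.6 0 0 0 1" --pt "0 0 -0.8 0 0 0 1" --pt "0 0 -0.96 0 0 0 1"

```text
time: 7.2
position: [0.5313, -0.2365, 0.1313]
tcp_rot: [-0.0, 0.147, 0.989, 0.0]
ft_force: [0.2, -0.0, -0.2]
finger_gap: 0.0852
finger_force: 0.0
```

Emit:
step_arm --pt "0 0 0 0 0 0 1" --pt "0 0 0 0 0 0 0.68" --pt "0 0 0 0 0 0 0.6" --pt "0 0 0 0 0 0 0.5" --pt "0 0 0 0 0 0 0.5" --force 35

```text
time: 7.82
position: [0.5322, -0.2373, 0.1334]
tcp_rot: [0.001, 0.147, 0.989, -0.0]
ft_force: [-0.5, -1.3, 5.9]
finger_gap: 0.0592
finger_force: 38.1
```

Emit:
step_arm --pt "0 0 0.03 0 0 0 0.5" --pt "0 0 0.1 0 0 0 0.5" --pt "0 0 0.25 0 0 0 0.5" --pt "0 0 0.45 0 0 0 0.5" --pt "0 0 0.7 0 0 0 0.5"

```text
time: 8.45
position: [0.5314, -0.2368, 0.2036]
tcp_rot: [-0.0, 0.147, 0.989, 0.0]
ft_force: [-0.1, 0.1, -1.9]
finger_gap: 0.0589
finger_force: 38.3
```

Emit:
step_arm --pt "0 0.2 0.1 0 0 0 0.5" --pt "0 0.4 0.1 0 0 0 0.5" --pt "0 0.6 0.1 0 0 0 0.5" --pt "0 0.8 0.1 0 0 0 0.5" --pt "0 1 0.1 0 0 0 0.5"

```text
time: 9.07
position: [0.5316, -0.1364, 0.2133]
tcp_rot: [0.0, 0.147, 0.989, 0.0]
ft_force: [0.9, 0.1, -3.0]
finger_gap: 0.0592
finger_force: 38.3
```

```bash
cat > v.py <<'E'
from h import *
import sys
np.set_printoptions(precision=4,suppress=True)
S=imaging.snapshot('scene');T=imaging.snapshot('top');st=observe();W=imaging.snapshot('wrist')
save(S,sys.argv[1]+'S.png');save(T,sys.argv[1]+'T.png');save(W,sys.argv[1]+'W.png')
print(st['time'],st['position'],st['finger_gap'],st['ft_force'])
for t in ('red_jar_mid','orange_jar_mid','yellow_jar_mid','spot'):
    for n,p in (('S',S),('T',T),('W',W)):
        for d in imaging.pinpoint(t,p):
            print(t,n,np.round(d['at'],1),round(d['confidence'],2),*[(z,atz(p,d['at'],z,st)[:2]) for z in (.035,.075,.025)])
E
python3 v.py c1; python3 -c "
import cv2,numpy as np
a=cv2.imread('pics/c1S.png');b=cv2.imread('pics/c1W.png')
cv2.imwrite('pics/c1.png',np.hstack([a[120:420,60:360],b[120:420,100:500]]))"
```

```text
9.175 [ 0.532  -0.1345  0.2131] 0.05907069438194503 [ 0.7477  0.306  -2.6703]
red_jar_mid S [174.9 152. ] 0.64 (0.035, array([ 0.3276, -0.1444])) (0.075, array([ 0.3743, -0.1425])) (0.025, array([ 0.3159, -0.1448]))
red_jar_mid T [358.9 236.9] 0.41 (0.035, array([ 0.5443, -0.1698])) (0.075, array([ 0.5422, -0.162 ])) (0.025, array([ 0.5449, -0.1717]))
red_jar_mid W [285.4 301.7] 0.62 (0.035, array([ 0.6385, -0.1626])) (0.075, array([ 0.6136, -0.1555])) (0.025, array([ 0.6448, -0.1644]))
orange_jar_mid S [125.9 218.3] 0.59 (0.035, array([ 0.4991, -0.2514])) (0.075, array([ 0.5366, -0.2438])) (0.025, array([ 0.4897, -0.2533]))
orange_jar_mid W [159.7 243.9] 0.58 (0.035, array([ 0.5473, -0.255 ])) (0.075, array([ 0.5346, -0.2355])) (0.025, array([ 0.5505, -0.2599]))
yellow_jar_mid S [121. 284.] 0.97 (0.035, array([ 0.6498, -0.2624])) (0.075, array([ 0.6792, -0.2542])) (0.025, array([ 0.6424, -0.2645]))
yellow_jar_mid S [136.4 232.2] 0.86 (0.035, array([ 0.5383, -0.2329])) (0.075, array([ 0.5737, -0.2263])) (0.025, array([ 0.5294, -0.2345]))
yellow_jar_mid S [128.  217.7] 0.33 (0.035, array([ 0.4983, -0.2474])) (0.075, array([ 0.5359, -0.2401])) (0.025, array([ 0.489 , -0.2493]))
spot S [278.2 253.9] 0.62 (0.035, array([0.6434, 0.0147])) (0.075, array([0.6732, 0.008 ])) (0.025, array([0.6359, 0.0163]))
spot T [273.6 199.9] 0.73 (0.035, array([0.6284, 0.0177])) (0.075, array([0.6222, 0.0165])) (0.025, array([0.6299, 0.018 ]))
spot W [452.8 231.6] 0.98 (0.035, array([0.6119, 0.0027])) (0.075, array([ 0.5905, -0.0123])) (0.025, array([0.6172, 0.0065]))
```

View pics/c1.png

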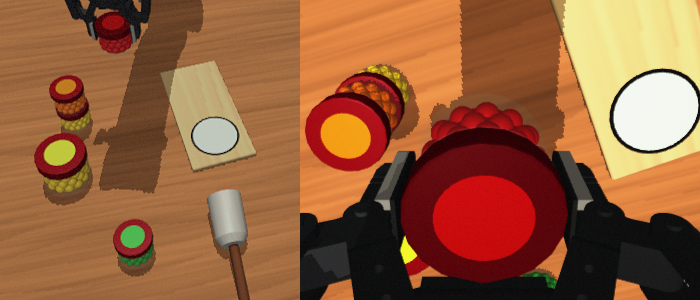

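The red jar is held upright, and the orange and yellow jars are still standing. Orange lid dot at crop (345,135). Next I carry red to the bare half of the board.

Emit:
step_arm --pt "-0.07 0.2 0 0 0 0 0.5" --pt "-0.14 0.4 0 0 0 0 0.5" --pt "-0.21 0.6 0 0 0 0 0.5" --pt "-0.28 0.8 0 0 0 0 0.5" --pt "-0.35 1 0 0 0 0 0.5"

```text
time: 10.45
position: [0.4963, -0.0363, 0.2124]
tcp_rot: [0.0, 0.147, 0.989, 0.0]
ft_force: [0.3, 0.6, -1.9]
finger_gap: 0.0588
finger_force: 38.5
```

Emit:
step_arm --pt "0 0.18 -0.1 0 0 0 0.5" --pt "0 0.36 -0.3 0 0 0 0.5" --pt "0 0.36 -0.55 0 0 0 0.5" --pt "0 0.36 -0.8 0 0 0 0.5" --pt "0 0.36 -1 0 0 0 0.5"

```text
time: 11.08
position: [0.4963, -0.0008, 0.1106]
tcp_rot: [-0.0, 0.147, 0.989, -0.0]
ft_force: [-0.1, -0.0, -1.9]
finger_gap: 0.0591
finger_force: 38.5
```

Emit:
step_arm --pt "0 0 -0.2 0 0 0 0.5" --pt "0 0 -0.4 0 0 0 0.5" --pt "0 0 -0.55 0 0 0 0.5" --pt "0 0 -0.62 0 0 0 0.5" --pt "0 0 -0.64 0 0 0 0.5"

```text
time: 11.7
position: [0.4967, -0.001, 0.0481]
tcp_rot: [-0.0, 0.147, 0.989, -0.0]
ft_force: [0.6, 0.2, -2.4]
finger_gap: 0.0589
finger_force: 38.5
```

Emit:
step_arm --pt "0 0 -0.01 0 0 0 0.5" --pt "0 0 -0.02 0 0 0 0.5" --pt "0 0 -0.03 0 0 0 0.5" --pt "0 0 -0.04 0 0 0 0.5" --pt "0 0 -0.05 0 0 0 0.5"

```text
time: 12.32
position: [0.4966, -0.0009, 0.0434]
tcp_rot: [0.0, 0.147, 0.989, 0.0]
ft_force: [-2.2, -0.7, 8.6]
finger_gap: 0.0593
finger_force: 39.4
```

Contact is confirmed (+8.6 N at z = 0.0434). I open and rise.

Emit:
step_arm --pt "0 0 0 0 0 0 0.8" --pt "0 0 0 0 0 0 1" --pt "0 0 0 0 0 0 1" --pt "0 0 0.05 0 0 0 1" --pt "0 0 0.15 0 0 0 1"

```text
time: 12.95
position: [0.4964, -0.001, 0.0587]
tcp_rot: [-0.0, 0.147, 0.989, -0.0]
ft_force: [-0.2, 0.3, -0.2]
finger_gap: 0.0852
finger_force: 0.0
```

Emit:
step_arm --pt "0 0 0.2 0 0 0 1" --pt "0 0 0.4 0 0 0 1" --pt "0 0 0.6 0 0 0 1" --pt "0 0 0.8 0 0 0 1" --pt "0 0 1 0 0 0 1"

```text
time: 13.58
position: [0.4966, -0.0011, 0.1598]
tcp_rot: [0.0, 0.147, 0.989, 0.0]
ft_force: [0.2, 0.1, 0.6]
finger_gap: 0.0853
finger_force: 0.0
```

Emit:
step_arm --pt "0 -0.2 0.1 0 0 0 1" --pt "0 -0.4 0.2 0 0 0 1" --pt "0 -0.6 0.3 0 0 0 1" --pt "0 -0.8 0.4 0 0 0 1" --pt "0 -1 0.5 0 0 0 1"

```text
time: 14.2
position: [0.496, -0.1031, 0.2087]
tcp_rot: [-0.0, 0.147, 0.989, -0.0]
ft_force: [-0.2, 0.2, -0.2]
finger_gap: 0.0855
finger_force: 0.0
```

```bash
cat > d.py <<'E'
from h import *
import sys
np.set_printoptions(precision=4,suppress=True)
S=imaging.snapshot('scene');T=imaging.snapshot('top');st=observe();W=imaging.snapshot('wrist'); n=sys.argv[1]
for k,p in zip('STW',(S,T,W)): save(p,n+k+'.png')
def dot(p,X,hue,r=14):   # centroid of the lid dot near projection of X
    u=proj(p,X,st); c=cv2.cvtColor(p['pixels'],cv2.COLOR_RGB2HSV).astype(int)
    yy,xx=np.mgrid[:420,:560]; dh=np.abs((c[...,0]-hue+90)%180-90)
    m=((dh<5)&(c[...,1]>150)&(c[...,2]>130)&(np.hypot(xx-u[0],yy-u[1])<r)).astype(np.uint8)
    m=cv2.morphologyEx(m,cv2.MORPH_OPEN,np.ones((3,3),np.uint8))
    k,l,s,ce=cv2.connectedComponentsWithStats(m)
    if k<2: return None,0
    i=1+np.argmax(s[1:,4]); return ce[i],s[i,4]
print(st['time'],st['position'])
for a in sys.argv[2:]:
    hue,x,y,z=map(float,a.split(',')); rays=[]
    for k,p,r in (('S',S,18),('T',T,18),('W',W,55)):
        u,A=dot(p,(x,y,z),hue,r)
        print(a,k,'pred',proj(p,(x,y,z),st),'dot',u,A,None if u is None else atz(p,u,z,st)[:2])
        if A>60: rays.append(ray(p,u,st))
    if len(rays)>1: print('  tri',tri(rays))
E
python3 d.py e1 16,.533,-.238,.1 0,.497,-.001,.06
```

```text
14.3 [ 0.4964 -0.1045  0.2094]
16,.533,-.238,.1 S pred [126.2255 207.0271] dot [125.4315 206.1784] 241 [ 0.5306 -0.2393]
16,.533,-.238,.1 T pred [399.0821 240.4632] dot None 0 None
16,.533,-.238,.1 W pred [126.1794 311.412 ] dot [ 89.0642 304.479 ] 1666 [ 0.5193 -0.2619]
  tri [ 0.521  -0.2493  0.0994]
0,.497,-.001,.06 S pred [254.2642 188.6017] dot [253.6053 187.7456] 228 [ 0.4944 -0.0018]
0,.497,-.001,.06 T pred [282.3166 259.1278] dot [283.1436 259.3433] 571 [ 0.4965 -0.0028]
0,.497,-.001,.06 W pred [411.3503 164.0932] dot [412.4551 160.4357] 4478 [0.4945 0.0003]
  tri [ 0.4953 -0.0016  0.0611]
```

Emit:
step_arm --pt "0 -0.2 0 0 0 0 1" --pt "0 -0.4 0 0 0 0 1" --pt "0 -0.6 0 0 0 0 1" --pt "0 -0.8 0 0 0 0 1" --pt "0 -1 0 0 0 0 1"

```text
time: 14.98
position: [0.4963, -0.2009, 0.2077]
tcp_rot: [-0.0, 0.146, 0.989, 0.0]
ft_force: [0.3, 0.8, -0.9]
finger_gap: 0.0855
finger_force: 0.0
```

```bash
python3 d.py e2 16,.533,-.238,.1 0,.497,-.001,.06; python3 -c "
import cv2,numpy as np
a=cv2.imread('pics/e2T.png');b=cv2.imread('pics/e2W.png')
cv2.imwrite('pics/e2.png',np.hstack([a[150:420,220:460],b[150:420]]))"
```

```text
15.075 [ 0.4959 -0.2024  0.2078]
16,.533,-.238,.1 S pred [126.2255 207.0271] dot [121.2083 193.3194] 72 [ 0.4965 -0.2463]
16,.533,-.238,.1 T pred [399.0821 240.4632] dot [398.3768 237.6377] 138 [ 0.5387 -0.2368]
16,.533,-.238,.1 W pred [249.4807 279.5143] dot [215.0333 292.2171] 1861 [ 0.5356 -0.2655]
  tri [ 0.5282 -0.2416  0.1269]
0,.497,-.001,.06 S pred [254.2642 188.6017] dot [253.6053 187.7456] 228 [ 0.4944 -0.0018]
0,.497,-.001,.06 T pred [282.3166 259.1278] dot [283.1421 259.3649] 570 [ 0.4965 -0.0028]
0,.497,-.001,.06 W pred [544.3069 127.4532] dot [535.4461 125.8945] 3602 [ 0.494  -0.0071]
  tri [ 0.4951 -0.0032  0.0582]
```

View pics/e2.png

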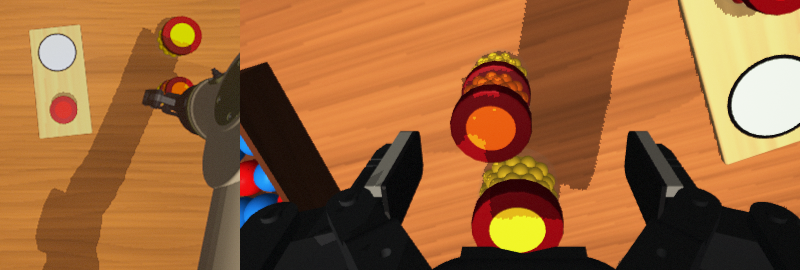

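Orange lid dot at crop (492,128), i.e. full pixel (252,278), which is 3 px from the prediction. Red stands on the bare half, so the jar is at about (0.5315, -0.2375). I descend on orange.

Emit:
step_arm --pt "0.12 -0.12 0 0 0 0 1" --pt "0.24 -0.24 0 0 0 0 1" --pt "0.35 -0.36 -0.05 0 0 0 1" --pt "0.35 -0.36 -0.2 0 0 0 1" --pt "0.35 -0.36 -0.35 0 0 0 1"

```text
time: 15.75
position: [0.5312, -0.2356, 0.1718]
tcp_rot: [-0.001, 0.146, 0.989, 0.0]
ft_force: [0.5, -0.5, 0.2]
finger_gap: 0.0857
finger_force: 0.0
```

Emit:
step_arm --pt "0 0 -0.2 0 0 0 1" --pt "0 0 -0.4 0 0 0 1" --pt "0 0 -0.6 0 0 0 1" --pt "0 0 -0.8 0 0 0 1" --pt "0 0 -0.91 0 0 0 1"

```text
time: 16.38
position: [0.5311, -0.2367, 0.0808]
tcp_rot: [-0.001, 0.147, 0.989, 0.0]
ft_force: [-0.2, -0.3, -0.3]
finger_gap: 0.0855
finger_force: 0.0
```

Emit:
step_arm --pt "0 0 0 0 0 0 1" --pt "0 0 0 0 0 0 0.68" --pt "0 0 0 0 0 0 0.6" --pt "0 0 0 0 0 0 0.5" --pt "0 0 0 0 0 0 0.5" --force 35

```text
time: 17.0
position: [0.5321, -0.2374, 0.0833]
tcp_rot: [0.001, 0.147, 0.989, -0.0]
ft_force: [-0.8, -1.8, 6.4]
finger_gap: 0.0595
finger_force: 37.6
```

Emit:
step_arm --pt "0 0 0.03 0 0 0 0.5" --pt "0 0 0.1 0 0 0 0.5" --pt "0 0 0.25 0 0 0 0.5" --pt "0 0 0.45 0 0 0 0.5" --pt "0 0 0.65 0 0 0 0.5"

```text
time: 17.62
position: [0.5318, -0.2371, 0.1492]
tcp_rot: [0.0, 0.147, 0.989, 0.0]
ft_force: [0.5, -0.4, -2.6]
finger_gap: 0.0589
finger_force: 38.3
```

Emit:
step_arm --pt "0 0 0.15 0 0 0 0.5" --pt "0 0 0.3 0 0 0 0.5" --pt "0 0.1 0.45 0 0 0 0.5" --pt "0 0.3 0.5 0 0 0 0.5" --pt "0 0.5 0.5 0 0 0 0.5"

```text
time: 18.25
position: [0.5318, -0.1858, 0.1982]
tcp_rot: [0.0, 0.147, 0.989, 0.0]
ft_force: [-0.1, 1.2, -3.1]
finger_gap: 0.0592
finger_force: 38.4
```

Orange is held. I carry it to the disc.

Emit:
step_arm --pt "0.1 0.2 0 0 0 0 0.5" --pt "0.2 0.4 0 0 0 0 0.5" --pt "0.3 0.6 0 0 0 0 0.5" --pt "0.4 0.8 0 0 0 0 0.5" --pt "0.5 1 0 0 0 0 0.5"

```text
time: 18.88
position: [0.5822, -0.0856, 0.1973]
tcp_rot: [-0.0, 0.147, 0.989, -0.0]
ft_force: [0.9, -0.4, -2.8]
finger_gap: 0.0591
finger_force: 38.4
```

Emit:
step_arm --pt "0.1 0.2 0 0 0 0 0.5" --pt "0.2 0.4 0 0 0 0 0.5" --pt "0.3 0.6 0 0 0 0 0.5" --pt "0.4 0.8 0 0 0 0 0.5" --pt "0.45 0.97 0 0 0 0 0.5"

```text
time: 19.5
position: [0.6272, 0.0116, 0.1972]
tcp_rot: [-0.0, 0.147, 0.989, -0.0]
ft_force: [-0.1, 0.2, -2.7]
finger_gap: 0.0591
finger_force: 38.4
```

Emit:
step_arm --pt "0 0 -0.15 0 0 0 0.5" --pt "0 0 -0.35 0 0 0 0.5" --pt "0 0 -0.55 0 0 0 0.5" --pt "0 0 -0.75 0 0 0 0.5" --pt "0 0 -0.95 0 0 0 0.5"

```text
time: 20.12
position: [0.6263, 0.0097, 0.1008]
tcp_rot: [-0.0, 0.147, 0.989, -0.0]
ft_force: [0.0, -0.1, -2.0]
finger_gap: 0.0592
finger_force: 38.5
```

Emit:
step_arm --pt "0 0 -0.2 0 0 0 0.5" --pt "0 0 -0.4 0 0 0 0.5" --pt "0 0 -0.5 0 0 0 0.5" --pt "0 0 -0.53 0 0 0 0.5" --pt "0 0 -0.54 0 0 0 0.5"

```text
time: 20.75
position: [0.627, 0.01, 0.0487]
tcp_rot: [0.0, 0.147, 0.989, 0.0]
ft_force: [-0.0, 0.1, -2.8]
finger_gap: 0.0588
finger_force: 38.5
```

Run:
```python
from h import *
np.set_printoptions(precision=4,suppress=True)
st=observe();print(st['position'],st['ft_force'])
```

```text
[0.627  0.01   0.0487] [-0.0262  0.1266 -2.8257]
```

Emit:
step_arm --pt "0 0 -0.01 0 0 0 0.5" --pt "0 0 -0.02 0 0 0 0.5" --pt "0 0 -0.03 0 0 0 0.5" --pt "0 0 -0.045 0 0 0 0.5" --pt "0 0 -0.055 0 0 0 0.5"

```text
time: 21.38
position: [0.6267, 0.01, 0.0433]
tcp_rot: [0.0, 0.147, 0.989, 0.0]
ft_force: [-4.4, -0.1, 9.4]
finger_gap: 0.0589
finger_force: 39.4
```

Emit:
step_arm --pt "0 0 0 0 0 0 0.8" --pt "0 0 0 0 0 0 1" --pt "0 0 0 0 0 0 1" --pt "0 0 0.05 0 0 0 1" --pt "0 0 0.15 0 0 0 1"

```text
time: 22.0
position: [0.6264, 0.01, 0.0582]
tcp_rot: [-0.0, 0.147, 0.989, -0.0]
ft_force: [0.8, 0.7, 0.5]
finger_gap: 0.0854
finger_force: 0.0
```

Emit:
step_arm --pt "0 0 0.2 0 0 0 1" --pt "0 0 0.4 0 0 0 1" --pt "0 0 0.6 0 0 0 1" --pt "0 0 0.8 0 0 0 1" --pt "0 0 1 0 0 0 1"

```text
time: 22.62
position: [0.6266, 0.0101, 0.1594]
tcp_rot: [0.0, 0.147, 0.989, 0.0]
ft_force: [-0.4, -0.2, 0.1]
finger_gap: 0.0855
finger_force: 0.0
```

Emit:
step_arm --pt "-0.2 0 0 0 0 0 1" --pt "-0.4 0 0 0 0 0 1" --pt "-0.6 0 0 0 0 0 1" --pt "-0.8 0 0 0 0 0 1" --pt "-1 0 0 0 0 0 1"

```text
time: 23.25
position: [0.526, 0.01, 0.1585]
tcp_rot: [0.0, 0.147, 0.989, 0.0]
ft_force: [-0.3, -0.2, 0.5]
finger_gap: 0.0854
finger_force: 0.0
```

```bash
python3 d.py f1 16,.627,.011,.06 0,.496,-.002,.06 30,.5315,-.238,.05; python3 -c "
import cv2,numpy as np
a=cv2.imread('pics/f1T.png');b=cv2.imread('pics/f1S.png')
cv2.imwrite('pics/f1.png',np.hstack([a[150:350,220:470],b[150:350,60:360]]))"
```

```text
23.35 [0.5254 0.01   0.1585]
16,.627,.011,.06 S pred [274.2562 238.5039] dot None 0 None
16,.627,.011,.06 T pred [276.3409 198.7337] dot None 0 None
16,.627,.011,.06 W pred [322.238  346.7804] dot [330.5944 378.5994] 2219 [0.6576 0.0096]
0,.496,-.002,.06 S pred [253.6644 188.3206] dot [253.574  187.6686] 169 [ 0.4942 -0.0018]
0,.496,-.002,.06 T pred [282.7907 259.5994] dot None 0 None
0,.496,-.002,.06 W pred [249.4836 188.4377] dot [253.1153 186.7637] 2480 [0.4956 0.0005]
  tri [ 0.4952 -0.0007  0.0606]
30,.5315,-.238,.05 S pred [131.8884 224.6967] dot [131.1404 224.0658] 228 [ 0.5296 -0.2393]
30,.5315,-.238,.05 T pred [392.1885 242.244 ] dot [393.1562 242.1562] 224 [ 0.5317 -0.2401]
30,.5315,-.238,.05 W pred [-32.0437 316.7492] dot None 0 None
  tri [ 0.5316 -0.2392  0.0522]
```

View pics/f1.png

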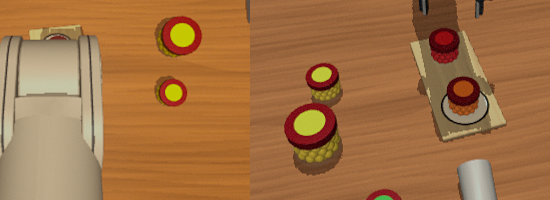

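Orange stands centred on the disc (crop 463,100), red is on the bare half (444,45) and yellow stands alone (322,80). I measure yellow at (0.5315, -0.239) and red at (0.4955, -0.001). Now I regrasp red.

Emit:
step_arm --pt "-0.1 -0.04 0 0 0 0 1" --pt "-0.2 -0.08 0 0 0 0 1" --pt "-0.3 -0.11 0 0 0 0 1" --pt "-0.3 -0.11 -0.1 0 0 0 1" --pt "-0.3 -0.11 -0.25 0 0 0 1"

```text
time: 24.02
position: [0.4969, -0.0007, 0.1322]
tcp_rot: [0.0, 0.147, 0.989, 0.0]
ft_force: [0.2, -0.1, -0.9]
finger_gap: 0.0854
finger_force: 0.0
```

Emit:
step_arm --pt "0 0 -0.2 0 0 0 1" --pt "0 0 -0.4 0 0 0 1" --pt "0 0 -0.6 0 0 0 1" --pt "0 0 -0.8 0 0 0 1" --pt "0 0 -0.9 0 0 0 1"

```text
time: 24.65
position: [0.4958, -0.0011, 0.0409]
tcp_rot: [-0.001, 0.147, 0.989, -0.001]
ft_force: [0.8, -0.3, 0.5]
finger_gap: 0.0856
finger_force: 0.0
```

Emit:
step_arm --pt "0 0 0 0 0 0 1" --pt "0 0 0 0 0 0 0.68" --pt "0 0 0 0 0 0 0.6" --pt "0 0 0 0 0 0 0.5" --pt "0 0 0 0 0 0 0.5" --force 35

```text
time: 25.28
position: [0.4971, -0.001, 0.0436]
tcp_rot: [0.001, 0.147, 0.989, 0.0]
ft_force: [-1.6, -0.3, 6.2]
finger_gap: 0.0593
finger_force: 37.7
```

Emit:
step_arm --pt "0 0 0.05 0 0 0 0.5" --pt "0 0 0.2 0 0 0 0.5" --pt "0 0 0.45 0 0 0 0.5" --pt "0 0 0.7 0 0 0 0.5" --pt "0 0 1 0 0 0 0.5"

```text
time: 25.9
position: [0.4963, -0.0011, 0.1443]
tcp_rot: [-0.0, 0.147, 0.989, 0.0]
ft_force: [0.3, -0.4, -2.7]
finger_gap: 0.0592
finger_force: 38.4
```

Emit:
step_arm --pt "0 -0.2 0.1 0 0 0 0.5" --pt "0 -0.4 0.2 0 0 0 0.5" --pt "0 -0.6 0.3 0 0 0 0.5" --pt "0 -0.8 0.4 0 0 0 0.5" --pt "0 -1 0.4 0 0 0 0.5"

```text
time: 26.52
position: [0.4962, -0.1033, 0.1832]
tcp_rot: [0.0, 0.148, 0.989, -0.0]
ft_force: [-0.0, -0.5, -2.6]
finger_gap: 0.0591
finger_force: 38.4
```

Emit:
step_arm --pt "0.07 -0.2 0 0 0 0 0.5" --pt "0.14 -0.4 0 0 0 0 0.5" --pt "0.21 -0.6 0 0 0 0 0.5" --pt "0.28 -0.8 0 0 0 0 0.5" --pt "0.35 -1 0 0 0 0 0.5"

```text
time: 27.15
position: [0.5307, -0.2031, 0.1823]
tcp_rot: [-0.001, 0.148, 0.989, -0.0]
ft_force: [0.0, 0.1, -2.2]
finger_gap: 0.059
finger_force: 38.4
```

Emit:
step_arm --pt "0 -0.12 0 0 0 0 0.5" --pt "0.01 -0.24 0 0 0 0 0.5" --pt "0.01 -0.35 0 0 0 0 0.5" --pt "0.01 -0.35 -0.1 0 0 0 0.5" --pt "0.01 -0.35 -0.25 0 0 0 0.5"

```text
time: 27.78
position: [0.5327, -0.2353, 0.157]
tcp_rot: [0.0, 0.147, 0.989, 0.0]
ft_force: [-0.4, 0.1, -2.5]
finger_gap: 0.0596
finger_force: 38.5
```

Emit:
step_arm --pt "0 0 -0.15 0 0 0 0.5" --pt "0 0 -0.35 0 0 0 0.5" --pt "0 0 -0.55 0 0 0 0.5" --pt "0 0 -0.65 0 0 0 0.5" --pt "0 0 -0.67 0 0 0 0.5"

```text
time: 28.4
position: [0.5322, -0.236, 0.0901]
tcp_rot: [-0.001, 0.147, 0.989, -0.0]
ft_force: [-0.1, 0.3, -2.9]
finger_gap: 0.0592
finger_force: 38.5
```

```bash
python3 d.py g1 0,.531,-.238,.115 30,.5315,-.239,.05 16,.627,.011,.06; python3 -c "
import cv2,numpy as np
a=cv2.imread('pics/g1W.png');b=cv2.imread('pics/g1S.png')
cv2.imwrite('pics/g1.png',np.hstack([cv2.resize(b[150:330,60:240],(540,540))]))"
```

```text
28.5 [ 0.5327 -0.2361  0.091 ]
0,.531,-.238,.115 S pred [124.4129 200.4503] dot [125.4929 203.436 ] 211 [ 0.5387 -0.2363]
0,.531,-.238,.115 T pred [401.3858 241.1203] dot [398.2593 253.1852] 27 [ 0.5073 -0.2307]
0,.531,-.238,.115 W pred [272.2601 354.0041] dot [278.7181 339.4792] 5964 [ 0.5261 -0.2343]
  tri [ 0.5317 -0.2369  0.1077]
30,.5315,-.239,.05 S pred [131.3393 224.7834] dot None 0 None
30,.5315,-.239,.05 T pred [392.6541 242.2407] dot None 0 None
30,.5315,-.239,.05 W pred [274.4559 264.7391] dot None 0 None
16,.627,.011,.06 S pred [274.2562 238.5039] dot [272.9603 238.3095] 252 [0.6261 0.0088]
16,.627,.011,.06 T pred [276.3409 198.7337] dot None 0 None
16,.627,.011,.06 W pred [814.9292 308.7455] dot None 0 None
```

View pics/g1.png

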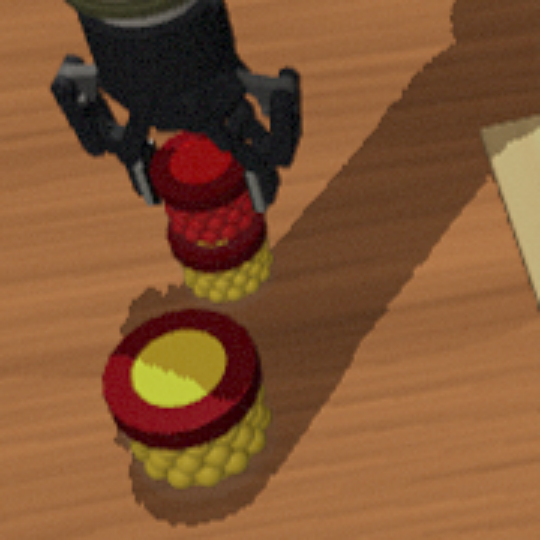

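Red hangs just above yellow, well aligned (lid at crop (200,160) over yellow at (225,265)). I shift 2 mm in -y and lower gently.

Emit:
step_arm --pt "0 -0.02 -0.02 0 0 0 0.5" --pt "0 -0.02 -0.04 0 0 0 0.5" --pt "0 -0.02 -0.055 0 0 0 0.5" --pt "0 -0.02 -0.065 0 0 0 0.5" --pt "0 -0.02 -0.07 0 0 0 0.5"

```text
time: 29.18
position: [0.5326, -0.2379, 0.0838]
tcp_rot: [-0.0, 0.147, 0.989, 0.0]
ft_force: [0.4, -0.5, -2.6]
finger_gap: 0.0593
finger_force: 38.5
```

Emit:
step_arm --pt "0 0 -0.005 0 0 0 0.5" --pt "0 0 -0.01 0 0 0 0.5" --pt "0 0 -0.015 0 0 0 0.5" --pt "0 0 -0.015 0 0 0 0.5" --pt "0 0 -0.015 0 0 0 0.5"

```text
time: 29.8
position: [0.5329, -0.238, 0.0837]
tcp_rot: [0.0, 0.147, 0.989, 0.0]
ft_force: [-5.2, 4.2, 14.5]
finger_gap: 0.0593
finger_force: 39.9
```

Contact is firm. I release, rise and clear.

Emit:
step_arm --pt "0 0 0.01 0 0 0 0.65" --pt "0 0 0.01 0 0 0 0.8" --pt "0 0 0.01 0 0 0 1" --pt "0 0 0.01 0 0 0 1" --pt "0 0 0.06 0 0 0 1"

```text
time: 30.42
position: [0.5324, -0.2379, 0.0882]
tcp_rot: [-0.0, 0.147, 0.989, 0.0]
ft_force: [-0.2, -1.1, -0.3]
finger_gap: 0.0851
finger_force: 0.0
```

Emit:
step_arm --pt "0 0 0.15 0 0 0 1" --pt "0 0 0.35 0 0 0 1" --pt "0 0 0.55 0 0 0 1" --pt "0 0 0.75 0 0 0 1" --pt "0 0 1 0 0 0 1"

```text
time: 31.05
position: [0.5325, -0.2379, 0.1898]
tcp_rot: [0.0, 0.147, 0.989, 0.0]
ft_force: [-0.1, 0.8, -0.5]
finger_gap: 0.0853
finger_force: 0.0
```

Emit:
step_arm --pt "-0.2 0.1 0.1 0 0 0 1" --pt "-0.4 0.3 0.2 0 0 0 1" --pt "-0.5 0.5 0.3 0 0 0 1" --pt "-0.5 0.7 0.4 0 0 0 1" --pt "-0.5 1 0.5 0 0 0 1"

```text
time: 31.68
position: [0.4823, -0.138, 0.2398]
tcp_rot: [0.001, 0.148, 0.989, 0.0]
ft_force: [0.5, 0.0, -0.3]
finger_gap: 0.0854
finger_force: 0.0
```

```bash
python3 d.py k1 0,.5315,-.238,.1 16,.627,.011,.06; python3 -c "
import cv2,numpy as np
a=cv2.imread('pics/k1T.png');b=cv2.imread('pics/k1S.png')
cv2.imwrite('pics/k1.png',np.hstack([a[150:350,220:470],b[150:350,60:360]]))"
```

```text
31.775 [ 0.4834 -0.1351  0.2401]
0,.5315,-.238,.1 S pred [126.2095 206.4197] dot [125.8315 205.9377] 273 [ 0.5302 -0.2386]
0,.5315,-.238,.1 T pred [399.1171 241.2059] dot None 0 None
0,.5315,-.238,.1 W pred [179.5952 291.1873] dot [187.5948 285.5113] 2347 [ 0.5284 -0.2296]
  tri [ 0.5296 -0.2352  0.0974]
16,.627,.011,.06 S pred [274.2562 238.5039] dot [272.811  238.2992] 254 [0.626  0.0086]
16,.627,.011,.06 T pred [276.3409 198.7337] dot None 0 None
16,.627,.011,.06 W pred [470.0073 287.1399] dot [491.4207 309.7759] 2793 [0.6586 0.0281]
  tri [0.6402 0.0115 0.0811]
```

View pics/k1.png

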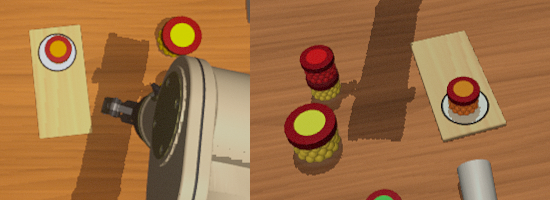

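Red stands on yellow (crop 318,60) with centres within about 1 mm. Orange is centred on the disc (464,90), and the gripper is clear.

```bash
python3 -c "
from cell import job; print(job.close_job())"
```

```text
the job is handed in; nothing more can be done
None
```

The job is handed in at about 32 s: the orange jar stands on the cream disc within about 3 mm of its centre, the red jar is back on the yellow one within about 1 mm, and the arm is clear; no verdict was returned.

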